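# Find the heavy side of the extractor's crank wheel and hold it down

## Robot

A 6-joint arm with a two-finger parallel gripper is mounted at the origin on the work surface. World frame = base frame: x ahead of the robot, y to its left, z up, the work surface at z = 0. Lengths are in m, angles in degrees, forces in N, time in s.
With the tool pointing down it reaches from about 0.4 to 0.825 m from the base axis. Payload 7 kg.
Tool frame: the origin (TCP) lies midway between the tips of the shut fingers; the grasp point (between the pads) lies 19 mm behind it; z points along the fingers, y is the direction in which the jaws open and shut (so a half turn about z gives the same grasp; the last joint's range is limited). The gripper opens to 88 mm and grips with 3 to 60 N. Pads are 19 mm wide; open, the fingers measure 130 mm over their backs; the gripper's body (78 mm by 193 mm) begins 47 mm behind the grasp point.
Start: joints at [89.96, 20.546, 0.682, 0, -70.136, -16.507], TCP at [0.192, 0.647, 0.227] pointing down, gripper open.
Joint ranges: [-176.03, 176.03], [-82.01, 121.73], [-58.28, 71.71], [-173.87, 95.51], [-174.79, -0.11], [-173.66, 173.66]. Speed limits (degrees/s): [136.94, 136.94, 172.46, 180, 180, 180].

## Interface

Orientations are given as a 3x3 rotation matrix whose columns are the frame's x, y, z axes.
In Python, from rig import robot gives the robot as it stands. Calls block until the motion is done:
- robot.goto(position, orientation): joint-space move of the TCP to a pose.
- robot.servo_line(position, ori=None, speed=0.15): straight line of the TCP; ori=None keeps the orientation; speed is the mean speed in m/s.
- robot.movej(angles): joint-space move.
- robot.move_gripper(opening): opening from 0.0 (shut) to 1.0 (fully open); the grip force is fixed at half the most; returns when the fingers have stopped.
- robot.dwell(seconds).
- robot.ik(position, orientation): joint angles nearest the present ones, or None.
- robot.grab_frame(name): name is "side" or "top" or "wrist"; returns (picture, depth): 400x640x3 uint8, red, green, blue; 400x640 float32, m along the optical axis (not along the pixel's ray), 0 where there is no reading.
- robot.camera_info(name): a dict with "vfov" (degrees; the focal length in pixels is half the picture's height over the tangent of half this angle, whatever the lens; pixels are square), "cx", "cy" (the principal point, pixels), "k1" (the pictures are not rectified: a ray, as slopes to the right and down, at radius r is drawn at 1 + k1 r^2 times it, then the intrinsics apply), "view" (4x4, takes a point from world to camera coordinates); the wrist camera has in their place "T_tool_cam" (4x4, takes a point from camera to tool coordinates, whose origin is the TCP and whose axes are the flange's). Camera axes: x right, y down, z forward; pixel columns grow to the right and rows downward; lengths in m; the calibration is good to about 2 mm. A picture is of the moment at which its call begins: read the wrist's pose just before it. camera_info takes no time and is no camera call.
A pose or a line that the arm cannot do raises robot.Unreachable and nothing moves.
- robot.job_done(): hands the job in, once; it reports no verdict.
Readings, each from a call of its own:
- robot.read_t(): time.
- robot.read_qpos(): joint angles.
- robot.read_qvel(): joint speeds.
- robot.read_effort(): joint torques, N m.
- robot.read_position(): TCP position.
- robot.read_tcp_rot(): TCP orientation.
- robot.read_force(): force on the tool from outside, world axes, zero at the start.
- robot.read_ft_torque(): the same for the moment, N m.
- robot.read_grip_width(): opening from 0.0 (shut) to 1.0 (fully open).
Only numpy, scipy, OpenCV 4.12 (cv2) and the standard library are available. Lean on these libraries where they do the work, as an engineer would, in place of code of your own. Each camera call takes 0.05 s, during which the arm holds its last target.

## Task

The honey extractor's crank wheel sits on its bearing stand and one side of its closed drum is heavier than the rest, which cannot be seen: find out which by turning the wheel by its black handle and feeling or watching where it wants to roll. Then hold the wheel still by the handle with the heavy side straight down, so that a counterweight can be fixed on at the top. Finish while still gripping the handle between the fingers, and leave the jars, the tray and the carton alone.

Things in the scene. Friction and masses are not known exactly. Their poses are not given: they have to be found in the camera images.
- axle (a point): Centre of the crank wheel, on its axle, 135 mm above the bench; belongs to the fixed stand, does not turn. z is up, y lies along the level axle. The wheel is a closed steel drum, 180 mm across, 28 mm thick, upright, centred here, and turns endlessly either way. Its handle is on the -y side, the pedestal on the +y side. The hidden heavy side can be at any angle to the handle; all else is balanced.
- hub (a point): Middle of the wheel's -y hub cap, 20 mm from the axle point. Behaviour: the bearing is stiffly greased. Let go, the wheel rolls slowly (under 1.5 rad/s, at rest in 3 to 4 s, no swinging) towards heavy side down but sticks 40 to 57 degrees short of it, the same angle short from either side. Left within that angle of heavy side down, or of heavy side up, it stays put.
- stand: Grey bearing stand, fixed; origin on the bench straight below the wheel's centre, axes as the axle's. Its foot is 12 mm high, 170 mm along x, and reaches from 20 mm on the -y side to 110 mm on the +y side; the pedestal, behind the wheel, is 170 mm high.
- grip: The wheel's black handle, a round sleeve 24 mm across and 88 mm long, parallel to the axle, 70 mm from it. Origin: the middle of the sleeve, 51 mm clear of the wheel's -y face, 65 mm from the wheel's centre plane. The sleeve spins freely on its pin, so its own orientation means nothing; the wheel turns as the handle is led round its circle, with up to about 8 N.
- tray: Round stainless serving tray, 260 mm across, 22 mm high, loose on the bench; origin under its centre. Bystander, leave alone.
- jar_a: Loose jar of honey with a yellow lid, 68 mm across, 100 mm high; origin under its centre. Bystander, leave alone.
- jar_b: Another such jar of honey, 68 mm across, 100 mm high; origin under its centre. Bystander, leave alone.
- carton: Open cardboard carton with dividers, 260 by 180 mm and 110 mm high over its jars, flaps spread out to about 155 mm above the bench; fixed, origin under its centre. Bystander.

How it is judged (in metres and radians):
On the way:
1. the wheel is turned by its handle (contact force between the fingers and grip above 1 N and distance of grip from where it was at the start of the episode above 0.05 m), for 0.1 s.
At the end, for the whole second after the job is handed in: The wheel's heavy side is within 0.2 rad (11.5 degrees) of straight down, the wheel is still (handle slower than 20 mm/s), and the handle is gripped between the fingers (over 2 N of contact, grasp point within 45 mm of the handle's middle) (z of core_c0 in the frame of axle below 0 m and x of core_c0 in the frame of axle between -0.0104 and 0.0104 m and contact force between the fingers and grip above 2 N and distance between the grasp point and grip below 0.045 m and linear speed of grip below 0.02 m/s); the arm keeps its last pose, push and grip.
It fails at once if a jar or the tray is shifted more than 30 mm (distance of any of jar_a, jar_b, tray from where it was at the start of the episode above 0.03 m).
It fails at once if the carton is struck with more than 20 N (contact force between the arm and carton above 20 N).
It also fails if it takes over 72 s, if anything falls off the work surface, if the arm or the gripper's body presses on something with over 40 N, if the wrist force passes 120 N, or if a joint passes its speed limit or range.

## Working session

There is one attempt and no reset: what is moved stays moved. The work goes in short steps, each a Python script; the robot and the scene stay as the last script left them, time stands still between calls to the robot, and variables do not carry over. Pictures are saved under pics/ and viewed, and the job is handed in when it is done.

```bash
ls; mkdir -p pics; python3 - <<'E'
from rig import robot
import cv2,numpy as np
print(robot.read_t())
for n in ["side","top","wrist"]:
    im,d=robot.grab_frame(n)
    cv2.imwrite(f"pics/{n}0.png",im[:,:,::-1]); np.save(f"pics/{n}0d.npy",d)
    i=robot.camera_info(n); print(n,{k:(np.round(v,3).tolist() if not isinstance(v,str) else v) for k,v in i.items()})
print(robot.read_position(),robot.read_tcp_rot(),robot.read_t())
E
```

```text
pics
0.0
side {'vfov': 52.416, 'cx': 320.439, 'cy': 203.511, 'k1': -0.097, 'view': [[0.997, 0.078, -0.019, -0.586], [0.03, -0.583, -0.812, 0.14], [-0.075, 0.808, -0.584, 1.205], [0.0, 0.0, 0.0, 1.0]]}
top {'vfov': 42.097, 'cx': 315.791, 'cy': 201.927, 'k1': -0.075, 'view': [[0.016, -1.0, -0.0, 0.043], [-0.988, -0.016, -0.154, 0.579], [0.154, 0.003, -0.988, 1.763], [0.0, 0.0, 0.0, 1.0]]}
wrist {'vfov': 69.997, 'cx': 322.311, 'cy': 198.019, 'k1': -0.044, 'T_tool_cam': [[-0.0, -0.961, -0.277, 0.075], [1.0, -0.0, -0.0, 0.0], [-0.0, -0.277, 0.961, -0.16], [0.0, 0.0, 0.0, 1.0]]}
[0.19216851 0.64667383 0.22583576] [[ 9.58584640e-01 -2.84807744e-01 -1.92194836e-04]
 [-2.84807745e-01 -9.58583753e-01 -1.31788219e-03]
 [ 1.91108207e-04  1.31804020e-03 -9.99999113e-01]] 0.15
```

View pics/side0.png

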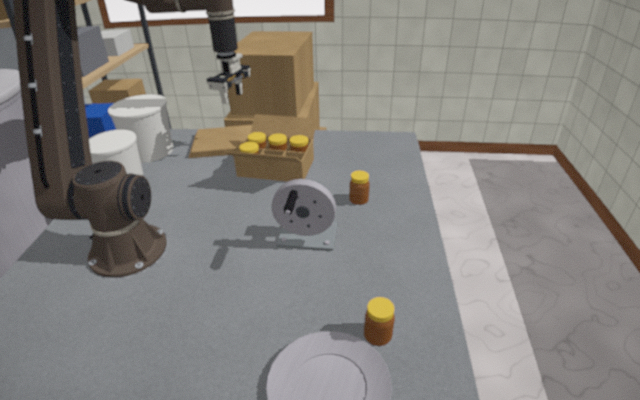

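View pics/top0.png

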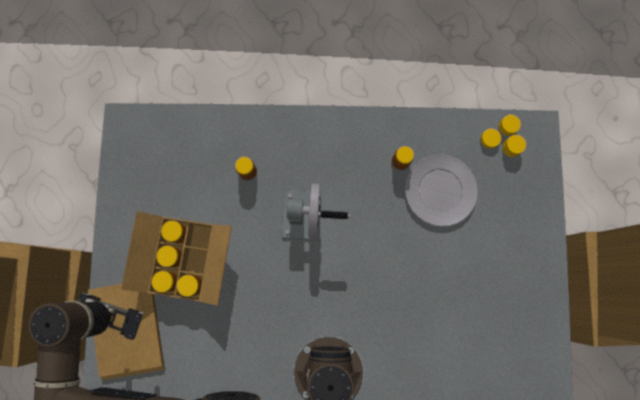

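View pics/wrist0.png

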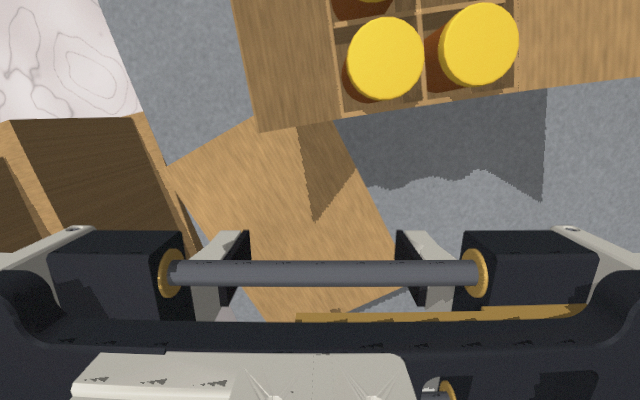

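The side view shows the wheel face near px (303,210), with the handle end at about (291,203) and the hub at (302,212). In the top view the wheel is edge-on at (314,210), with the handle running from (321,214) to (349,215). Jars are at (245,167) and (404,155), the tray is at (441,190) and the carton is on the left. Next I turn these into positions.

```bash
cat > h.py <<'E'
import numpy as np, cv2
from rig import robot
def K(n):
    i=robot.camera_info(n); f=200/np.tan(np.radians(i["vfov"]/2))
    return np.array([[f,0,i["cx"]],[0,f,i["cy"]],[0,0,1.]]),np.array([i["k1"],0,0,0,0.]),i
def rays(n,uv):
    k,d,i=K(n); p=cv2.undistortPoints(np.array(uv,float).reshape(-1,1,2),k,d).reshape(-1,2)
    return np.c_[p,np.ones(len(p))]
def world(n,uv,depth,Twc=None):
    i=robot.camera_info(n)
    if Twc is None: Twc=np.linalg.inv(np.array(i["view"]))
    P=rays(n,uv)*np.array(depth).reshape(-1,1)
    return P@Twc[:3,:3].T+Twc[:3,3]
def project(n,P):
    k,d,i=K(n); V=np.array(i["view"])
    return cv2.projectPoints(np.array(P,float).reshape(-1,3),cv2.Rodrigues(V[:3,:3])[0],V[:3,3],k,d)[0].reshape(-1,2)
def onplane(n,uv,axis,val):
    i=robot.camera_info(n); T=np.linalg.inv(np.array(i["view"])); r=rays(n,uv)@T[:3,:3].T; c=T[:3,3]
    return c+r*((val-c[axis])/r[:,axis])[:,None]
def cloud(n,im,d):
    v,u=np.mgrid[:400,:640]; P=world(n,np.c_[u.ravel(),v.ravel()],d.ravel()).reshape(400,640,3)
    P[d==0]=np.nan
    return P
E
python3 - <<'E'
from h import *
for n,box in [("side",(225,170,345,260)),("top",(280,170,360,250))]:
    im=cv2.imread(f"pics/{n}0.png"); d=np.load(f"pics/{n}0d.npy")
    P=cloud(n,im,d); u0,v0,u1,v1=box
    S=np.zeros((400,640),bool); S[v0:v1,u0:u1]=1
    m=S&(P[...,2]>.02)
    print(n,m.sum(),np.nanpercentile(P[m],[1,5,50,95,99],axis=0).round(3).tolist())
    blk=S&(im.max(2)<60)&(P[...,2]>.05)
    print("black",blk.sum(),np.nanpercentile(P[blk],[2,10,50,90,98],axis=0).round(3).tolist())
    s=cv2.resize(im[v0:v1,u0:u1],None,fx=6,fy=6,interpolation=cv2.INTER_CUBIC); cv2.imwrite(f"pics/{n}0z.png",s)
im=cv2.imread("pics/side0.png"); d=np.load("pics/side0d.npy");P=cloud("side",im,d)
for u,v in [(303,212),(290,198),(293,208),(315,225),(325,210),(310,188),(280,220),(300,180)]: print(u,v,im[v,u],P[v,u].round(3))
# jars, tray, carton tops
im=cv2.imread("pics/top0.png"); d=np.load("pics/top0d.npy");P=cloud("top",im,d)
for u,v in [(245,167),(404,155),(441,190),(140,260),(220,265),(185,215),(165,295)]: print(u,v,P[v,u].round(3))
E
```

```text
side 3266 [[0.284, -0.049, 0.022], [0.394, 0.003, 0.03], [0.531, 0.045, 0.142], [0.611, 0.41, 0.219], [0.622, 0.426, 0.224]]
black 259 [[0.505, -0.049, 0.123], [0.51, -0.042, 0.131], [0.523, 0.009, 0.209], [0.542, 0.04, 0.214], [0.551, 0.041, 0.215]]
top 1203 [[0.451, -0.044, 0.021], [0.465, -0.025, 0.097], [0.522, 0.066, 0.191], [0.596, 0.141, 0.223], [0.616, 0.147, 0.228]]
black 211 [[0.503, -0.044, 0.065], [0.504, -0.037, 0.108], [0.511, 0.003, 0.21], [0.521, 0.102, 0.215], [0.533, 0.127, 0.218]]
303 212 [46 41 39] [0.539 0.038 0.137]
290 198 [34 35 33] [ 0.514 -0.005  0.213]
293 208 [60 57 59] [ 0.525 -0.032  0.201]
315 225 [106 100 103] [0.571 0.043 0.088]
325 210 [104  99 101] [0.6   0.043 0.143]
310 188 [103 100 100] [0.561 0.045 0.212]
280 220 [102  99 101] [0.47  0.051 0.096]
300 180 [168 163 165] [0.532 0.064 0.224]
245 167 [0.685 0.295 0.103]
404 155 [ 0.737 -0.248  0.1  ]
441 190 [ 0.634 -0.395  0.008]
140 260 [0.363 0.63  0.122]
220 265 [0.351 0.361 0.13 ]
185 215 [0.53  0.518 0.001]
165 295 [0.25  0.549 0.089]
```

View pics/side0z.png

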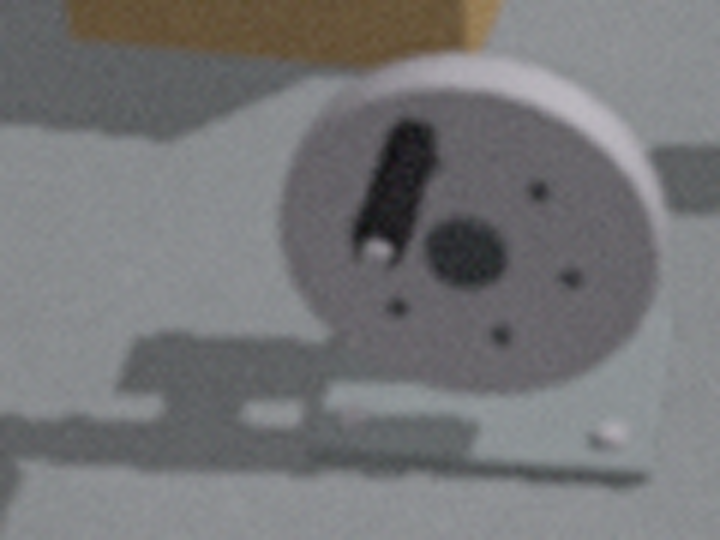

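View pics/top0z.png

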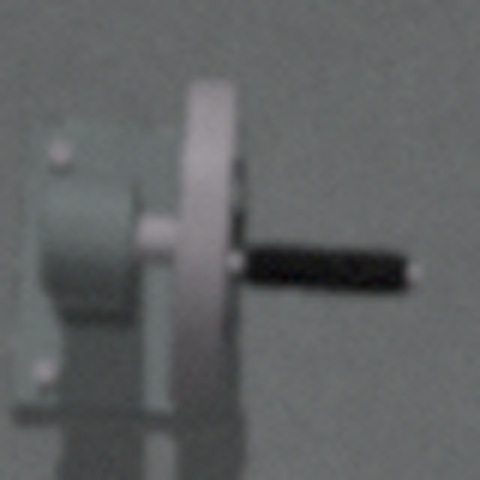

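```bash
python3 - <<'E'
from h import *
im=cv2.imread("pics/side0.png"); d=np.load("pics/side0d.npy");P=cloud("side",im,d)
S=np.zeros((400,640),bool); S[175:240,268:340]=1
m=S&(P[...,1]>.03)&(P[...,1]<.065)&(P[...,2]>.04)&(im.min(2)>75)&(im.min(2)<125)
p=P[m]; c=p.mean(0)
for _ in range(4):
    A=np.c_[p[:,0],np.ones(len(p))]; s=np.linalg.lstsq(A,p[:,1],rcond=None)[0]; r=p[:,1]-A@s; p=p[abs(r)<2.5*r.std()+1e-4]
print("y=s*x+c",s,len(p),r.std(), "yaw deg",np.degrees(np.arctan(s[0])))
a=np.arctan(s[0]); ex=np.array([np.cos(a),np.sin(a),0]); ey=np.array([-np.sin(a),np.cos(a),0])
q=np.c_[p@ex,p[:,2]]; h=cv2.convexHull((q*1e4).astype(np.float32))[:,0]/1e4
(cx,cz),R=cv2.minEnclosingCircle(h.astype(np.float32)); print("circle",cx,cz,R, "ellipse",cv2.fitEllipse(h.astype(np.float32)))
print("xrange",np.percentile(q,[.5,99.5],axis=0))
yf=(p@ey).mean()
ax=ex*cx+ey*(yf+.014); print("axle",ax,cz)
# hub by ray onto hub plane
hub=S&(im.max(2)<70); n,l,st,ce=cv2.connectedComponentsWithStats(hub.astype(np.uint8)); 
for i in range(1,n):
    if st[i,4]>3: print(st[i],ce[i],P[l==i].mean(0))
# handle: side black pts
b=P[(l==l[198,290])] if l[198,290] else None
if b is not None:
    t=b@ey-(yf+.014); print("handle ey range",np.percentile(t,[2,98]), "x,z med",np.median(b@ex)-cx,np.median(b[:,2])-.135)
imt=cv2.imread("pics/top0.png"); dt=np.load("pics/top0d.npy");Pt=cloud("top",imt,dt)
S=np.zeros((400,640),bool); S[205:225,318:352]=1
mt=S&(imt.max(2)<60)&(Pt[...,2]>.1); b=Pt[mt]; t=b@ey-(yf+.014)
print("top handle",np.percentile(t,[2,98]),np.median(b@ex)-cx,np.median(b[:,2]),np.percentile(b@ex,[2,98])-cx)
w=Pt[165:255,300:330]; w=w[(w[...,2]>.03)]; k=(abs(w@ey-(yf+.014))<.02)&(w[:,2]>.1)
ww=w[k]; print("wheel top",np.percentile(ww@ex,[1,99]),np.percentile(ww@ey,[2,98])-(yf+.014),ww[:,2].max())
hi=ww[ww[:,2]>.21]; print(len(hi),(hi@ex).mean()-cx)
E
```

```text
y=s*x+c [-0.04779119  0.07018479] 2099 0.0016414662037729318 yaw deg -2.7361514802953546
circle 0.5328344106674194 0.1345233917236328 0.09004256129264832 ellipse ((0.5333041548728943, 0.1346672624349594), (0.17544856667518616, 0.17854176461696625), 37.798370361328125)
xrange [[0.44921539 0.05060773]
 [0.61913844 0.22024033]]
axle [0.53624165 0.05856913 0.        ] 0.1345233917236328
[284 190  14  24 190] [290.73157895 200.6       ] [nan nan nan]
[314 201   2   2   4] [314.5 201.5] [0.57187761 0.04040368 0.17186542]
[296 207  13  11 113] [302.26548673 211.90265487] [0.53729708 0.03851394 0.13681376]
handle ey range [nan nan] x,z med nan nan
top handle [-0.10507801 -0.01745429] -0.020419633318394692 0.21053773312735125 [-0.02938487  0.00088427]
wheel top [0.44618898 0.61785045] [-0.01594182  0.0147616 ] 0.23305080711752724
252 -0.0013773274013665349
```

The wheel axle is at about (0.536, 0.0585, 0.135) with a yaw of −2.7°. The fitted radius is 90 mm and the rim top is at 0.225, both as given. The handle is about 20 mm towards −x and 67 mm above the axle, so r ≈ 70 mm as expected. I will grasp it from above, with the camera facing away from the wheel.

```bash
cat >> h.py <<'E'
a=np.radians(-2.7); ex=np.array([np.cos(a),np.sin(a),0]); ey=np.array([-np.sin(a),np.cos(a),0]); ez=np.array([0,0,1.])
AX=np.array([0.5362,0.0585,0.135]); Rg=np.column_stack([-ey,-ex,-ez]); OUT=.077
def tcp(phi,r=.07,up=0,dx=0,dz=0): # phi deg from up toward +ex
    p=np.radians(phi); return AX+(r*np.sin(p)+dx)*ex+(r*np.cos(p)+dz)*ez-OUT*ey-np.array([0,0,.019-up])
E
python3 - <<'E'
from h import *
for f in range(-180,180,30): 
    q=robot.ik(tcp(f),Rg); print(f,tcp(f).round(3),None if q is None else np.round(q,1))
p=robot.read_position(); 
robot.servo_line([p[0],p[1],.40],speed=.25)
print(robot.read_force())
robot.goto([*tcp(-17)[:2],.40],Rg)
print(robot.read_t(),robot.read_qpos(),robot.read_force())
robot.servo_line(tcp(-17,up=.06),speed=.25)
T=np.eye(4);T[:3,:3]=robot.read_tcp_rot();T[:3,3]=robot.read_position()
np.save("pics/T1.npy",T)
im,d=robot.grab_frame("wrist");np.save("pics/w1d.npy",d);cv2.imwrite("pics/w1.png",im[:,:,::-1])
print(robot.read_t(),T[:3,3])
E
```

```text
-180 [ 0.533 -0.018  0.046] [ 19.1  18.3 -30.    0.  -41.7 -21.8]
-150 [ 0.498 -0.017  0.055] [ 20.7  14.7 -33.8   0.  -41.5 -23.4]
-120 [ 0.472 -0.016  0.081] [ 22.1  10.3 -35.4   0.  -44.3 -24.8]
-90 [ 0.463 -0.015  0.116] [ 22.6   6.7 -34.    0.  -49.3 -25.3]
-60 [ 0.472 -0.016  0.151] [ 22.1   5.1 -30.3   0.  -54.5 -24.8]
-30 [ 0.498 -0.017  0.177] [ 20.7   6.1 -25.4   0.  -58.5 -23.4]
0 [ 0.533 -0.018  0.186] [ 19.1   9.  -20.6   0.  -60.4 -21.8]
30 [ 0.568 -0.02   0.177] [ 17.7  12.7 -17.2   0.  -60.1 -20.4]
60 [ 0.593 -0.021  0.151] [ 16.8  16.4 -15.8   0.  -57.8 -19.5]
90 [ 0.602 -0.022  0.116] [ 16.5  19.1 -17.    0.  -53.9 -19.2]
120 [ 0.593 -0.021  0.081] [ 16.8  20.5 -20.3   0.  -49.2 -19.5]
150 [ 0.568 -0.02   0.055] [ 17.7  20.3 -25.    0.  -44.7 -20.4]
[ 0.32947456  0.03114964 -0.66214849]
3.6 [ 2.00909007e+01  1.17975969e+00 -1.58581497e+00 -3.26847086e-03
 -8.72476952e+01 -2.27282137e+01] [-0.36082872 -0.79243507 -0.29212393]
4.425 [ 0.5130114  -0.01725076  0.24415635]
```

View pics/w1.png

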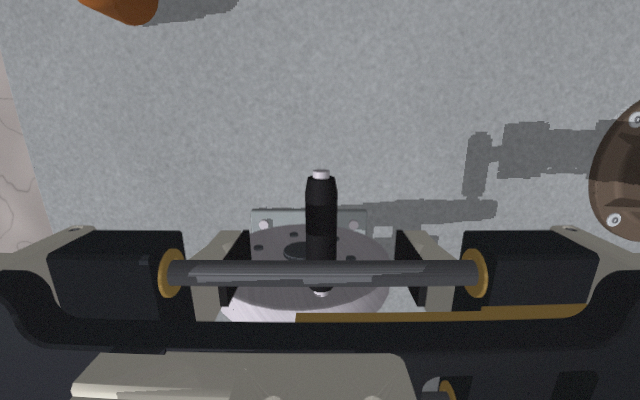

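The wrist view shows the black handle centred between the open fingers, at columns 306–336 around 321, with the outer end at row 172. Descending to grip.

```bash
python3 - <<'E'
from h import *
robot.servo_line(tcp(-17),speed=.1)
print(robot.read_t(),robot.read_force(),robot.read_position())
robot.move_gripper(0.0)
print(robot.read_t(),robot.read_grip_width()*88,robot.read_force(),robot.read_force(),robot.read_position())
# small motion test
for f in (-10,-3,4):
    robot.servo_line(tcp(f),speed=.06)
    F=robot.read_force(); p=np.radians(f)
    print(f,robot.read_t(),F.round(2),"tan",round(F@(np.cos(p)*ex-np.sin(p)*ez),2),"rad",round(F@(np.sin(p)*ex+np.cos(p)*ez),2),(robot.read_position()-tcp(f)).round(4))
robot.dwell(.3);print(robot.read_force())
im,d=robot.grab_frame("side");cv2.imwrite("pics/s1.png",cv2.resize(im[150:270,220:360,::-1],None,fx=5,fy=5))
E
```

```text
5.175 [0.18013885 0.59231793 0.41361571] [ 0.51265934 -0.01741547  0.18363493]
6.2083 23.10779317141101 [ 2.63367891 -0.80478076 -1.13829197] [ 2.63367891 -0.80478076 -1.13829197] [ 0.51254681 -0.01745598  0.18306752]
-10 6.5 [ 2.27 -0.78  0.66] tan 2.38 rad 0.25 [ 0.0006 -0.      0.0002]
-3 6.7917 [ 3.78 -1.69  1.06] tan 3.9 rad 0.86 [ 0.0007 -0.      0.0003]
4 7.0833 [ 3.08 -1.74  3.35] tan 2.92 rad 3.56 [ 0.0008 -0.      0.0003]
[ 3.50675516 -1.36438644  3.60917706]
```

View pics/s1.png

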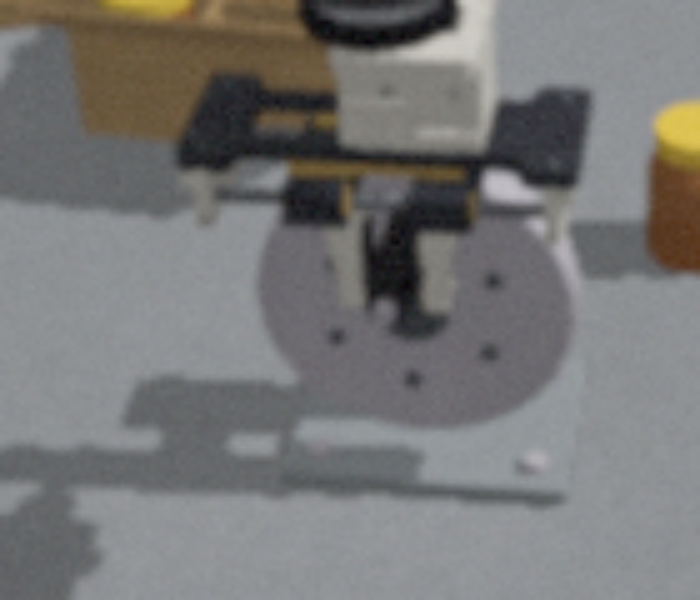

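Gripped: the width reads 23 mm and the wheel follows. Now a full turn forward and back, logging tangential force and trimming the centre by the radial force.

```bash
cat > sweep.py <<'E'
from h import *
import json,sys
def sweep(angles,dx,dz,speed=.07,log=[]):
    for f in angles:
        robot.servo_line(tcp(f,dx=dx,dz=dz),speed=speed)
        Fs=[]
        for _ in range(3):
            Fs.append(robot.read_force()); robot.dwell(.03)
        F=np.mean(Fs,0); p=np.radians(f); er=np.sin(p)*ex+np.cos(p)*ez; et=np.cos(p)*ex-np.sin(p)*ez
        P=robot.read_position()
        log.append([f,F@et,F@er,F@ey,*P,robot.read_t(),F[0],F[2],robot.read_grip_width()*88])
        if np.linalg.norm(F)>30: print("HIGH",F); break
        g=6e-5*(F@er)
        dx+=g*np.sin(p); dz+=g*np.cos(p)
    return dx,dz,log
E
python3 - <<'E'
from sweep import *
dx,dz,log=sweep(range(19,365,15),0,0)
print(dx,dz); np.save("fw.npy",log); json.dump([dx,dz],open("c.json","w"))
for l in log: print(int(l[0]),np.round(l[1:4],2),round(l[7],2),round(l[10],1))
E
```

```text
7.879384243901052e-05 0.0003441971045798034
19 [ 3.79  5.36 -2.28] 7.94 23.2
34 [ 4.7   5.02 -2.53] 8.45 23.1
49 [ 4.81  5.31 -2.41] 8.96 23.4
64 [ 4.62  6.51 -2.94] 9.47 23.1
79 [ 5.15  6.66 -3.02] 9.97 23.3
94 [ 4.9   7.29 -1.97] 10.48 23.3
109 [ 4.48  6.35 -1.85] 10.99 23.1
124 [ 3.31  2.41 -0.96] 11.5 23.2
139 [ 2.72 -0.94 -0.52] 12.01 22.9
154 [ 1.82  0.93 -0.98] 12.52 23.1
169 [ 1.39  3.65 -1.65] 13.03 23.4
184 [ 0.75  5.35 -1.25] 13.53 23.4
199 [ 0.31  6.35 -0.39] 14.04 23.2
214 [ 0.08  5.96 -0.48] 14.55 23.4
229 [-0.86  4.36  0.05] 15.06 23.2
244 [-0.74  3.53  0.41] 15.57 23.0
259 [-1.28  3.81  0.81] 16.07 23.1
274 [-0.25  4.66  0.33] 16.58 23.1
289 [-0.57  5.96  1.38] 17.09 22.7
304 [0.68 5.4  0.27] 17.6 23.1
319 [0.59 4.54 0.22] 18.11 23.0
334 [ 1.45  3.28 -0.55] 18.62 23.4
349 [ 2.47  2.64 -1.47] 19.12 23.2
364 [ 3.56  3.72 -1.7 ] 19.63 23.2
```

```bash
python3 - <<'E'
from h import *
L=np.load("fw.npy"); f=np.radians(L[:,0])
A=np.c_[np.ones_like(f),np.cos(f),np.sin(f)]
s,*_=np.linalg.lstsq(A,L[:,1],rcond=None); print(s,np.hypot(s[1],s[2]),"peak",np.degrees(np.arctan2(s[2],s[1])),"res",(L[:,1]-A@s).std())
cmd=np.array([tcp(x) for x in L[:,0]]); e=L[:,4:7]-cmd
print(np.c_[L[:,0],e*1e3,L[:,8:10]].round(2)[::3])
E
```

```text
[1.99492063 1.07112785 2.72917557] 2.931844840582183 peak 68.57133087401397 res 0.28919699504036644
[[ 1.90e+01  8.50e-01 -8.00e-02  3.40e-01  5.21e+00  3.83e+00]
 [ 6.40e+01  1.33e+00 -1.10e-01 -2.50e-01  7.72e+00 -1.30e+00]
 [ 1.09e+02  3.90e-01 -1.50e-01 -1.28e+00  4.46e+00 -6.30e+00]
 [ 1.54e+02  1.89e+00 -1.50e-01  7.10e-01 -1.27e+00 -1.63e+00]
 [ 1.99e+02  1.95e+00 -1.00e-01  2.10e-01 -2.38e+00 -5.90e+00]
 [ 2.44e+02  1.62e+00 -6.00e-02 -3.70e-01 -2.82e+00 -2.21e+00]
 [ 2.89e+02  1.22e+00 -7.00e-02  5.00e-02 -5.75e+00  1.40e+00]
 [ 3.34e+02  7.20e-01  1.00e-02  2.00e-02 -1.60e-01  3.58e+00]]
```

The sinusoid is clean: amplitude 2.9 N, friction 2.0 N (about 43° stick angle), residual 0.3 N. The neutral angles are φ≈339° and 159°. The force sign decides which one is heavy side down, so I let go at φ≈70° and watch where the wheel rolls.

```bash
cat >> sweep.py <<'E'
def snap(tag):
    out={}
    for n in ("side","top"):
        im,d=robot.grab_frame(n); np.save(f"pics/{n}{tag}d.npy",d); cv2.imwrite(f"pics/{n}{tag}.png",im[:,:,::-1])
    a=cv2.imread(f"pics/side{tag}.png")[150:270,220:360]; b=cv2.imread(f"pics/top{tag}.png")[160:280,270:370]
    cv2.imwrite(f"pics/both{tag}.png",np.hstack([cv2.resize(a,None,fx=3,fy=3),cv2.resize(b,None,fx=3,fy=3)]))
def release(f,dx,dz):
    robot.move_gripper(.8)
    p=robot.read_position(); robot.servo_line(p-.075*ey,speed=.25)
E
python3 - <<'E'
from sweep import *
dx,dz=json.load(open("c.json"))
log=[]
dx,dz,log=sweep([19,34,49,64,72],dx,dz,speed=.09,log=log)
np.save("fw2.npy",log); json.dump([dx,dz],open("c.json","w"))
for l in log: print(int(l[0]),np.round(l[1:4],2),round(l[7],2))
release(72,dx,dz)
print(robot.read_t()); snap("A"); robot.dwell(1.0); snap("B"); print(robot.read_t())
E
```

```text
19 [ 4.29  4.02 -2.41] 20.08
34 [ 4.23  4.46 -2.61] 20.53
49 [ 4.46  5.04 -3.46] 20.98
64 [ 4.91  5.01 -3.54] 21.43
72 [ 4.53  4.9  -3.78] 21.79
23.1833
24.3833
```

View pics/bothA.png

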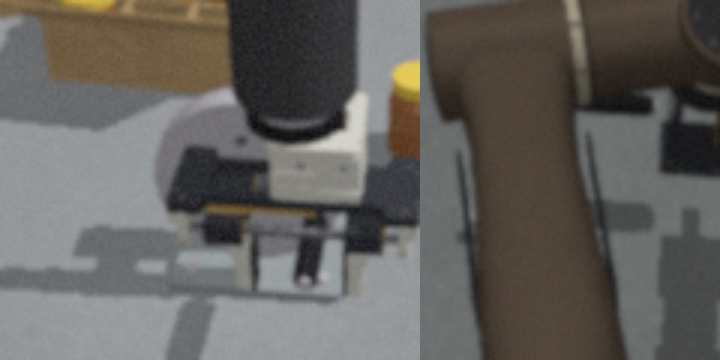

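View pics/bothB.png

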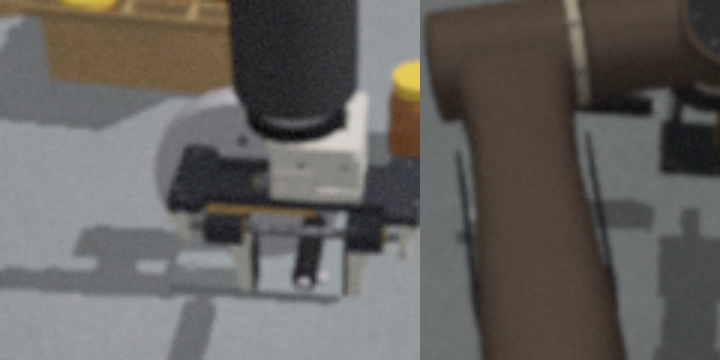

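```bash
cat > ang.py <<'E'
from h import *
def hand(n,tag,box,thr=62,show=True):
    im=cv2.imread(f"pics/{n}{tag}.png"); d=np.load(f"pics/{n}{tag}d.npy"); P=cloud(n,im,d)-AX
    u0,v0,u1,v1=box; S=np.zeros((400,640),bool); S[v0:v1,u0:u1]=1
    t=P@ey; q=np.stack([P@ex,P[...,2]],-1); r=np.hypot(q[...,0],q[...,1])
    m=S&(t<-.03)&(t>-.112)&(r>.045)&(r<.1)&(im.max(2)<thr)
    p=q[m]; 
    # circle of radius 12 on circle 70: surface seen from camera; fit
    from scipy.optimize import least_squares
    V=np.array(robot.camera_info(n)["view"]); 
    f=lambda x:np.hypot(p[:,0]-x[0],p[:,1]-x[1])-.012
    c0=np.median(p,0)-np.array([V[2,:3]@ex,V[2,2]])*-.010
    s=least_squares(f,c0,loss="soft_l1",f_scale=.002)
    x=s.x; print(n,tag,m.sum(),"ctr",x.round(4),"r",np.hypot(*x).round(4),"phi",np.degrees(np.arctan2(x[0],x[1])).round(1),"rms",np.sqrt((s.fun**2).mean()).round(4))
E
python3 - <<'E'
from ang import *
hand("side","0",(280,185,302,217)); hand("top","0",(319,200,352,225))
for t in "AB": hand("side",t,(300,215,340,260))
im=cv2.imread("pics/sideB.png"); cv2.imwrite("pics/zB.png",cv2.resize(im[200:260,270:350],None,fx=9,fy=9,interpolation=cv2.INTER_CUBIC))
E
```

```text
side 0 167 ctr [-0.018   0.0669] r 0.0693 phi -15.1 rms 0.0012
top 0 166 ctr [-0.0179  0.0663] r 0.0686 phi -15.1 rms 0.003
side A 95 ctr [ 0.0645 -0.0299] r 0.0711 phi 114.9 rms 0.001
side B 102 ctr [ 0.0638 -0.0321] r 0.0714 phi 116.7 rms 0.0013
```

View pics/zB.png

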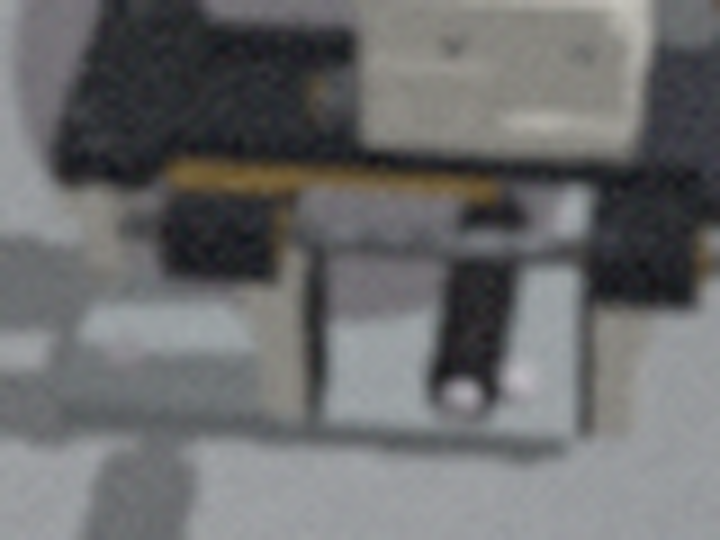

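The side view shows the handle end at px (321,243) near the bottom. The wheel rolled forward from 72° to about 117° (r = 71 mm, 70 given), so heavy side down is near φ≈159°. Next I regrip, release from the other side at about 246° and use the midpoint.

```bash
python3 - <<'E'
from sweep import *
dx,dz=json.load(open("c.json"))
snap("C")
from ang import hand
hand("side","C",(300,215,340,260))
p=tcp(117); robot.servo_line(p-.075*ey,speed=.2); robot.servo_line(p,speed=.2)
print(robot.read_t(),robot.read_force().round(2)); robot.move_gripper(0)
print(robot.read_t(),robot.read_grip_width()*88,robot.read_force().round(2))
log=[]
dx,dz,log=sweep([130,145,160,175,190,205,220,235,246],0,0,speed=.09,log=log)
np.save("fw3.npy",log)
for l in log: print(int(l[0]),np.round(l[1:4],2),round(l[7],2),round(l[10],1))
release(246,dx,dz)
print(robot.read_t()); snap("D"); robot.dwell(1.2); snap("E"); print(robot.read_t())
E
```

```text
side C 99 ctr [ 0.0639 -0.0319] r 0.0714 phi 116.5 rms 0.0013
25.4333 [0.31 0.27 0.77]
26.25 23.136855257906642 [ 4.1  -0.78 -2.76]
130 [ 3.57  6.97 -1.71] 26.68 22.9
145 [ 1.84 -2.59 -0.64] 27.12 23.1
160 [ 1.4  -7.73 -1.1 ] 27.57 23.0
175 [ 0.83 -5.16 -2.49] 28.02 23.1
190 [ 0.04 -4.76 -3.55] 28.48 23.1
205 [-0.62 -4.56 -4.13] 28.93 23.7
220 [-0.45 -4.46 -4.2 ] 29.38 23.2
235 [-1.43 -3.59 -3.63] 29.82 22.9
246 [-0.75 -3.42 -3.54] 30.23 23.2
31.6167
33.0167
```

View pics/bothE.png

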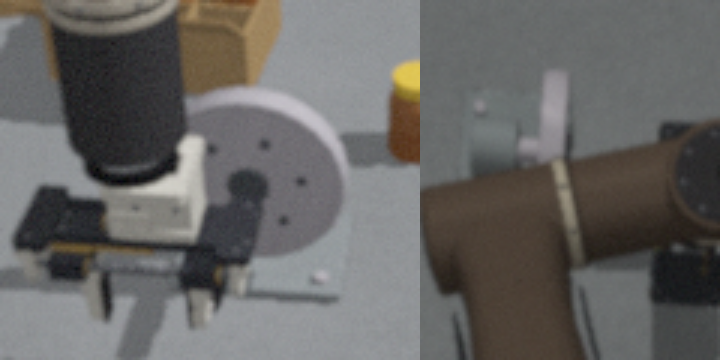

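The gripper hides the handle here, with the hub at crop (247,185). I move to the retracted pre-grasp pose for the expected φ≈201° and look between the fingers.

```bash
python3 - <<'E'
from sweep import *
from ang import hand
p=tcp(201); robot.servo_line(p-.1*ey+[0,0,.03],speed=.2); snap("F"); print(robot.read_t())
hand("side","F",(270,215,320,262))
E
```

```text
33.5
side F 35 ctr [-0.0229 -0.0662] r 0.07 phi -160.9 rms 0.0014
```

View pics/bothF.png

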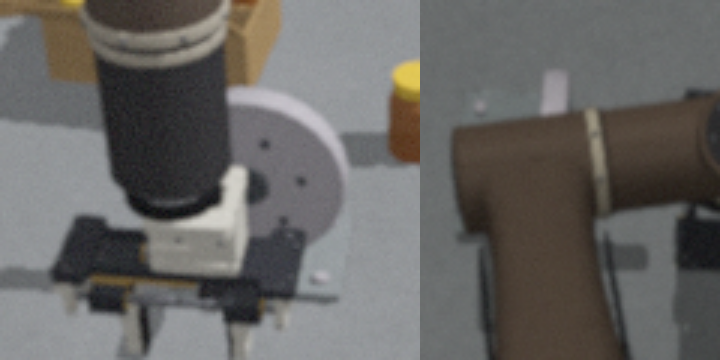

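```bash
python3 - <<'E'
from ang import *
def holes(tag,ex_box=None):
    im=cv2.imread(f"pics/side{tag}.png"); g=cv2.cvtColor(im,cv2.COLOR_BGR2GRAY)
    big=cv2.resize(g,None,fx=4,fy=4,interpolation=cv2.INTER_CUBIC)
    bh=cv2.morphologyEx(big,cv2.MORPH_BLACKHAT,np.ones((25,25),np.uint8))
    n,l,st,ce=cv2.connectedComponentsWithStats((bh>22).astype(np.uint8))
    i=robot.camera_info("side"); T=np.linalg.inv(np.array(i["view"]))
    for k in range(1,n):
        if 15<st[k,4]<400:
            uv=(ce[k]+.5)/4-.5; r=(rays("side",[uv])@T[:3,:3].T)[0]; c=T[:3,3]-AX
            s=(-.014-c@ey)/(r@ey); X=c+s*r; x,z=X@ex,X[2]
            R=np.hypot(x,z)
            if .03<R<.085: print(tag,uv.round(1),st[k,4],"R",R.round(4),"ang",(np.degrees(np.arctan2(x,z))%360).round(1))
for t in "0BCDEF": holes(t)
hand("side","F",(270,215,320,262))
E
```

```text
0 [292.6 190.8] 120 R 0.0699 ang 341.4
0 [289.9 195.9] 75 R 0.0578 ang 328.1
0 [314.3 201.5] 140 R 0.0501 ang 45.3
0 [284.5 208.4] 301 R 0.049 ang 276.9
0 [290.7 211. ] 230 R 0.0317 ang 266.6
0 [319.8 215.9] 152 R 0.0511 ang 104.6
0 [290.8 220.8] 134 R 0.0497 ang 222.5
0 [308.1 225.5] 146 R 0.0519 ang 162.7
B [300.4 196.6] 166 R 0.0488 ang 357.8
B [319.9 204.6] 78 R 0.0568 ang 62.9
B [277.7 214.6] 17 R 0.0719 ang 255.9
B [275.5 216.3] 21 R 0.0804 ang 252.6
B [281.2 218.3] 341 R 0.0677 ang 243.8
B [301.6 221.7] 32 R 0.0375 ang 184.0
B [285.8 224.8] 146 R 0.0718 ang 223.0
C [300.5 196.6] 159 R 0.0488 ang 358.1
C [290.  200.2] 20 R 0.0466 ang 317.9
C [320.  204.5] 82 R 0.0574 ang 62.7
C [278.7 217.8] 222 R 0.0737 ang 247.1
C [285.  219.5] 59 R 0.0599 ang 236.4
C [324.4 223.3] 363 R 0.0726 ang 121.4
C [301.4 221.9] 31 R 0.0385 ang 184.7
C [285.6 224.9] 169 R 0.0724 ang 223.3
D [282.2 192.1] 49 R 0.0789 ang 319.6
D [308.4 198. ] 162 R 0.0496 ang 23.6
D [290.5 199.1] 148 R 0.0486 ang 322.3
D [320.  210.5] 157 R 0.0509 ang 83.5
D [277.9 219.8] 32 R 0.0793 ang 243.0
D [313.6 223.4] 145 R 0.0515 ang 142.2
E [282.2 192.3] 23 R 0.0784 ang 319.4
E [307.8 197.8] 167 R 0.0496 ang 21.4
E [290.3 199.4] 176 R 0.0482 ang 320.9
E [319.9 210.1] 154 R 0.0507 ang 81.8
E [278.1 219.8] 39 R 0.0789 ang 242.9
E [314.1 223.2] 150 R 0.0517 ang 140.5
F [307.8 197.8] 171 R 0.0496 ang 21.4
F [319.9 210.1] 151 R 0.0509 ang 81.7
F [313.5 225.1] 269 R 0.0562 ang 146.4
F [319.6 228.2] 188 R 0.0743 ang 139.7
F [292.7 230.9] 25 R 0.0794 ang 202.4
side F 35 ctr [-0.0229 -0.0662] r 0.07 phi -160.9 rms 0.0014
```

The holes (R ≈ 50 mm, 60° apart) and the handle fit agree on both rest angles: about 117.3° and 200.2°. That makes the stick angle 41.5°, inside the 40–57° given. The midpoint is 158.8°, and the force sinusoid gives 158.6°. I regrip and lead the handle to 159°.

```bash
python3 - <<'E'
from sweep import *
p=tcp(200.5); robot.servo_line(p-.085*ey,speed=.1); robot.servo_line(p,speed=.15)
print(robot.read_t(),robot.read_force().round(2)); robot.move_gripper(0)
print(robot.read_t(),robot.read_grip_width()*88,robot.read_force().round(2))
dx,dz,log=sweep([190,180,170,159],0,0,speed=.07,log=[])
for l in log: print(int(l[0]),np.round(l[1:4],2),round(l[7],2),round(l[10],1))
robot.dwell(.5); snap("G"); im,d=robot.grab_frame("wrist"); cv2.imwrite("pics/wG.png",im[:,:,::-1])
print(robot.read_t(),robot.read_position(),tcp(159),robot.read_force().round(2),robot.read_grip_width()*88)
E
```

```text
34.7 [-0.03 -0.23  0.71]
35.5167 23.42826910629929 [ 2.54 -0.88 -0.79]
190 [-3.5  -0.99 -2.15] 35.95 23.3
180 [-3.25  0.33 -1.83] 36.38 23.1
170 [-2.81  4.19 -2.28] 36.8 23.1
159 [-2.27  5.67 -3.43] 37.24 23.4
37.8917 [ 0.55814747 -0.0196803   0.05051835] [ 0.55763071 -0.01959622  0.05064937] [ 3.7  -3.09 -6.03] 23.372950069470317
```

View pics/bothG.png

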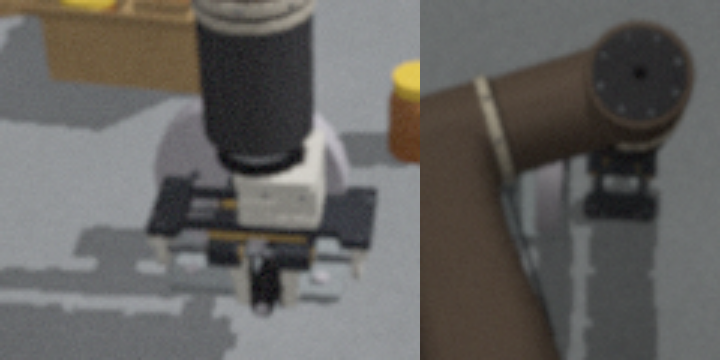

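View pics/wG.png

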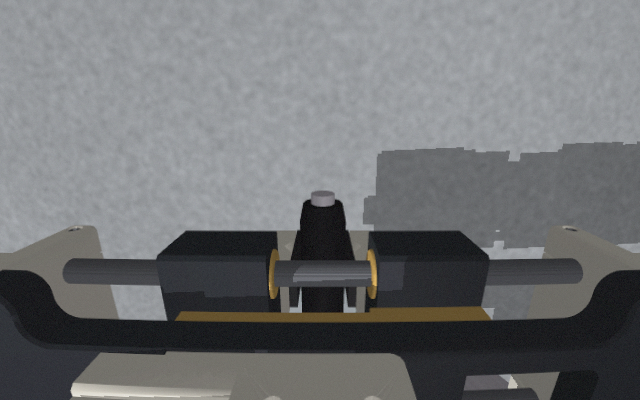

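```bash
python3 - <<'E'
from sweep import *
from ang import hand
hand("side","G",(300,225,318,256))
p=robot.read_position()+[0,0,.019]-AX; print("tcp angle",np.degrees(np.arctan2(p@ex,p[2])),np.hypot(p@ex,p[2]),p@ey)
q=robot.read_position(); robot.dwell(.5); print(robot.read_position()-q,robot.read_grip_width()*88,np.abs(robot.read_qvel()).max())
im,d=robot.grab_frame("top")
P=cloud("top",im,d); 
for u,v in [(245,167),(404,155),(441,190)]: print(P[v,u].round(3))
robot.job_done(); print(robot.read_t())
E
```

```text
side G 134 ctr [ 0.0262 -0.0655] r 0.0705 phi 158.2 rms 0.0186
tcp angle 158.64254483153317 0.07031008826089627 -0.07705964042769317
[-1.99034729e-06  1.77554077e-05 -3.47489746e-05] 22.808482833861586 0.0733206890042183
[0.684 0.294 0.109]
[ 0.738 -0.248  0.095]
[ 0.634 -0.395  0.008]
the job is handed in; nothing more can be done
the job is handed in; nothing more can be done
```

I found the heavy side and handed the job in at about 38.5 s. The handle is gripped and holds the wheel at 158.6° from the top, measured towards +x. That is heavy side down, with my estimates agreeing to within about 6°. No verdict is reported, so I can't confirm the pass directly.

**How I found it:**
- **Force:** I led the handle through a full turn and fitted a sinusoid to the tangential force. That put heavy side up or down at 158.6° or 338.6°.
- **Release tests:** Let go at 72°, the wheel rolled on to about 117°. From the other side, let go at 246°, it rolled back to about 200°. The midpoint is 158.8°, and the 41.5° stick angle is within the stated range.

**Last checks:**
- **Handle angle:** The arm's own position gives 158.6° at 70.3 mm from the axle. The side camera gives 158.2°, but that last fit was poor (rms 19 mm, because dark gripper pixels got into it).
- **Grip:** The grip width is about 23 mm on the 24 mm sleeve, with the grasp point about 12 mm from the handle's middle. The arm was still over the final half second.
- **Bystanders:** Both jars and the tray read within about 1 mm in x and y of where they started. The arm stayed clear of the carton.

**What disagreed:**
- **Force sign:** The friction part of the force pointed along the motion, not against it as I expected. I therefore used the roll direction to choose between the two force angles.
- **Forward against backward:** Comparing forces at the end while leading each way put heavy side down nearer 153°. I trusted the release midpoint; the gap is within the 11.5° tolerance.

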